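Tip the freed valve block into the carousel's empty compartment

TASK

First turn the carousel by its upright pin until its empty compartment is centred under the lip of the tipping chute. Then flip the clamp's U-shaped arm up and over past upright so that it stays open, lift the freed metal block out of the fixture and lay it in the tipping chute. Finally raise the chute's handle so that the block slides into the empty compartment, lower the chute back to level, and leave the rest of the bench as it is.

Things in the scene. Friction and masses are not known exactly. Their poses are not given: they have to be found in the camera images.
- carousel (a joint): Angle of the round grey three-compartment carousel (diameter 360 mm, outer wall top 90 mm above the bench, compartment floors 35 mm, white hub of radius 62 mm with top at 97 mm). Rad, positive anticlockwise from above, turns either way without a stop that matters; 0 (or a full turn) = the empty compartment is centred under the chute's lip. Stiff enough to stay where it is left (about 0.08 N m of friction).
- empty_bay (a point): Centre of the floor of the empty compartment, 115 mm from the carousel's axis; turns with the carousel. The compartment is a 120 degree sector from radius 62 to 173 mm; the other two hold amber vials in a black rack and three steel cartridges on a grey liner.
- drop_point (a point): Fixed point at floor height under the chute's lip, 115 mm from the carousel's axis: empty_bay must be brought here.
- carousel_axis (a point): Fixed point on the carousel's vertical axis, at the height of the hub's top (97 mm). Its x and y axes are the station's own: the chute lies towards the station's -y side of the carousel; the station's yaw on the bench varies.
- crank_pin (a point): The point to grip on the upright round steel pin (diameter 18 mm, from the hub's top at 97 mm to 163 mm above the bench) that stands on the hub 50 mm from the axis, opposite the empty compartment; this point is on the centre line 142 mm above the bench. Carry it round the axis to turn the carousel.
- chute (a joint): Tilt of the steel tipping chute, rad: 0 = level (at rest), grows as its handle is raised, stop at 1.05. It falls back to 0 when let go. A block lying in it slides off its open lip at some 0.5 to 0.9 rad.
- chute_floor (a point): Middle of the chute's floor (upper face), 109 mm above the bench when level. The chute is an open tray 110 mm long and 114 mm wide inside with side and end walls 28 mm above its floor, open at the lip over the carousel.
- chute_handle (a point): Middle of the chute's handle, a horizontal round black bar (diameter 12 mm, 112 mm long along the station's x axis, held near its ends so that about 85 mm is free between), 130 mm outward (station -y) of the hinge and 169 mm above the bench when level. Grip it across (closing along station y) and carry it on an arc about the hinge; a bar gripped lightly turns between the fingers.
- chute_hinge (a point): Fixed point on the chute's hinge line at the lip, 140 mm from the carousel's axis and 105 mm above the bench; the hinge line runs along station x.
- block: The workpiece: plain aluminium block 80 x 45 x 28 mm (x, y, z), about 0.27 kg, two dark port holes on top; origin at the centre of its underside. At the start it lies on the fixture's base plate (20 mm thick) with its long axis along the fixture's x, held by low lips (8 mm high) at its ends and corners; the middle 50 mm of its long sides are free.
- block_center (a point): Centre of the block.
- seat (a point): Fixed point where the block's centre is while it is seated in the fixture, 34 mm above the bench; its axes are the fixture's.
- clamp (a joint): Angle of the clamp's U-shaped steel arm, rad: 0 = closed, lying level over the block; pi/2 = upright; past that it falls on by itself to its open stop at 2.0.
- clamp_handle (a point): Middle of the clamp arm's cross bar, a round black bar (diameter 12 mm, along the fixture's y, 79 mm free between the arm's two sides), 150 mm from the hinge; when closed it is 62 mm above the bench, on the fixture's -x side of the block. Grip it across (closing along fixture x) and carry it up on an arc about the hinge.
- clamp_hinge (a point): Fixed point in the middle of the clamp's hinge line, 75 mm to the fixture's +x side of the seat and 62 mm above the bench; the line runs along fixture y.
- solvent_bottle: Bystander: amber bottle, diameter 72, 160 mm tall; origin under its centre.
- beaker: Bystander: glass beaker, diameter 70, 85 mm tall.
- vial_box: Bystander: grey box with white lid, 72 x 92 x 48 mm.
- spare_plate: Bystander: aluminium plate lying on the bench, 140 x 60 x 12 mm; not the workpiece.
- screwdriver: Bystander: black-handled screwdriver lying on the bench.
- mouse: Bystander: black computer mouse, 100 x 60 x 30 mm.
- jar: Bystander: glass jar, diameter 64, 100 mm tall.
Things that resemble listed ones, but are neither listed nor needed, are in the scene too. Of the things shaped like the block, the aluminium one is meant.

How it is judged:
On the way, in this order (a step that is already met when the one before it is completed fails the run):
1. the empty compartment is centred under the chute's lip (within 30 mm), block still clamped (horizontal distance between empty_bay and drop_point below 0.03 m and distance between block_center and seat below 0.015 m and value of joint clamp below 0.3 rad), for 0.2 s.
2. the clamp arm is past upright with the block still in its seat (value of joint clamp above 1.65 rad and distance between block_center and seat below 0.015 m), for 0.2 s.
3. the block lies at rest in the level chute, let go (distance between block_center and chute_floor below 0.06 m and linear speed of block below 0.03 m/s and value of joint chute below 0.1 rad and contact force between the fingers and block below 0.2 N), for 0.2 s.
4. the chute is tipped and the block has slid into the empty compartment (value of joint chute above 0.35 rad and horizontal distance between block_center and empty_bay below 0.07 m and height (world z) of block_center below 0.082 m), for 0.1 s.
At the end, for the whole second after the job is handed in: The block rests in the empty compartment (its centre within 70 mm of the compartment's centre and below 82 mm above the bench), which is still within 30 mm of its place under the chute; the chute is back level (within 0.08 rad), the clamp arm still open past 1.65 rad, the block let go and at rest (horizontal distance between block_center and empty_bay below 0.07 m and height (world z) of block_center below 0.082 m and horizontal distance between empty_bay and drop_point below 0.03 m and value of joint chute below 0.08 rad and value of joint clamp above 1.65 rad and linear speed of block below 0.02 m/s and contact force between the fingers and block below 0.2 N); the robot touches nothing.
It fails at once if a bystander is shifted by more than 40 mm (distance of any of solvent_bottle, beaker, vial_box, spare_plate, screwdriver, mouse, jar from where it was at the start of the episode above 0.04 m).
It fails at once if the block is put into the carousel by the fingers instead of tipped (horizontal distance between block_center and carousel_axis below 0.13 m and contact force between the fingers and block above 0.5 N).
It also fails if it takes over 72 s, if anything falls off the work surface, if the arm or the gripper's body presses on something with over 40 N, if the wrist force passes 120 N, or if a joint passes its speed limit or range.

ROBOT

A 6-joint arm with a two-finger parallel gripper is mounted at the origin on the work surface. World frame = base frame: x ahead of the robot, y to its left, z up, the work surface at z = 0. Lengths are in m, angles in rad, forces in N, time in s.
With the tool pointing down it reaches from about 0.4 to 0.825 m from the base axis. Payload 7 kg.
Tool frame: the origin (TCP) lies between the finger pads; the fingertips stand 8 mm ahead of it and the grasp point (between the pads) lies 11 mm behind it (arm.finger_overhang is the distance from the TCP to the fingertips, in m); z points along the fingers, y is the line along which they close (so a half turn about z gives the same grasp; the last joint's range is limited). The gripper opens to 88 mm and grips with 3 to 60 N. Pads are 19 mm wide; open, the fingers measure 130 mm over their backs; the gripper's body (78 mm by 193 mm) begins 47 mm behind the grasp point.
Start: joints at [-0.926, 0.359, 0.012, 0, -1.224, -0.288], TCP at [0.236, -0.632, 0.235] pointing down, gripper open.
Joint ranges: [-3.07, 3.07], [-1.43, 2.12], [-1.02, 1.25], [-3.03, 1.67], [-3.05, -0], [-3.03, 3.03]. Speed limits (rad/s): [2.39, 2.39, 3.01, 3.14, 3.14, 3.14].

INTERFACE

Orientations are given as [roll, pitch, yaw] about the fixed x, y, z axes, in that order (R = Rz(yaw) Ry(pitch) Rx(roll)).
In Python, from station import arm gives the robot as it stands.
- The arm moves only by the tool move_arm, never from a script. Its argument "rows" is text: rows parted by semicolons, each of 7 numbers parted by spaces: the turn, a rotation vector about the tool's x, y, z in degrees, then the shift along the tool's x, y, z in m, then the finger opening in m, from 0 to 0.0876. A call has 1 to 8 rows; each row shifts and turns the commanded pose from where the row before left it, along the tool's axes as they then stand; what a row does not reach is not made up. A row lasts 1/8 s, in which the tool goes at most 62.5 mm and 10.7 degrees, less where a joint would pass 70% of its speed; a pose out of reach is approached as far as the arm can. A call is refused whole if a number of a shift passes 0.0625 or a number of a turn 10.7, either way. A call with a gripper value outside its range is refused whole. The fingers move at their own pace and stop on an object; "squeeze" is the grip in N (left out, the last holds). Time passes only in rows, so rows that do not move let the fingers close. It gives the time, the measured TCP pose, the force, the opening and the grip force at its end, in the units of the state.
- arm.get_state(): the state, without advancing time (a new reading comes with each control period).
- arm.grab_frame(name): name is "scene" or "side" or "wrist"; returns (picture, depth): 384x512x3 uint8, blue, green, red; 384x512 float32, m along the optical axis (not along the pixel's ray), 0 where there is no reading.
- arm.camera_model(name): a dict with "mtx" (3x3 intrinsics, pixels), "k1" (the pictures are not rectified: a ray, as slopes to the right and down, at radius r is drawn at 1 + k1 r^2 times it, then the intrinsics apply), "camera_from_world" (4x4, takes a point from world to camera coordinates); the wrist camera has in their place "mount" (4x4, takes a point from camera to tool coordinates, whose origin is the TCP and whose axes are the flange's). Camera axes: x right, y down, z forward; pixel columns grow to the right and rows downward; lengths in m; the calibration is good to about 2 mm. A picture is of the moment at which its call begins: read the wrist's pose just before it. camera_model takes no time and is no camera call.
- arm.job_done(): hands the job in; it is judged then, once.
The state is a dict: "t": time; "q": joint angles; "qd": joint speeds; "joint_efforts": joint torques, N m; "eef_pos": TCP position; "ee_rot": TCP orientation; "force": force on the tool from outside, world axes, zero at the start; "moment": the same for the moment, N m; "width": finger opening in m; "gripper_force": force on a finger pad.
Only numpy, scipy, OpenCV 4.12 (cv2) and the standard library are available. Lean on these libraries where they do the work, as an engineer would, in place of code of your own. Each camera call takes 0.05 s, during which the arm holds its last target. There are 200 camera calls.

## Working session

There is one attempt and no reset: what is moved stays moved. The work goes in short steps, Python scripts to look and compute and a tool call to move; the robot and the scene stay as the last step left them, time stands still between calls to the robot, and variables do not carry over. Pictures are saved under pics/ and viewed, at most 10 in all, crops included, and the job is handed in when it is done.

Besides the shell and the picture viewer there is one more tool, called after "Emit:" as a command line: name --argument value ..., lists and objects as JSON in quotes. move_arm: Moves the arm, as the interface text tells. Its arguments: {"type":"object","properties":{"rows":{"type":"string"},"squeeze":{"type":"number"}},"required":["rows"]}

```bash
mkdir -p pics; ls; cat > h.py <<'E'
import numpy as np, cv2
from station import arm
from scipy.spatial.transform import Rotation as R
def wfc(name):
    m=arm.camera_model(name)
    if name=="wrist":
        s=arm.get_state(); T=np.eye(4); T[:3,:3]=R.from_euler('xyz',s['ee_rot']).as_matrix(); T[:3,3]=s['eef_pos']
        return m,T@np.array(m['mount'])
    return m,np.linalg.inv(np.array(m['camera_from_world']))
def rays(m,T,px):
    px=np.atleast_2d(np.float64(px)); K=np.array(m['mtx'])
    d=cv2.undistortPoints(px.reshape(-1,1,2),K,np.array([m['k1'],0,0,0.])).reshape(-1,2)
    v=np.c_[d,np.ones(len(d))]
    return T[:3,3],v@T[:3,:3].T
def onplane(m,T,px,z):
    o,v=rays(m,T,px); return o+v*((z-o[2])/v[:,2])[:,None]
def cloud(m,T,dep):
    h,w=dep.shape; u,v=np.meshgrid(np.arange(w),np.arange(h))
    o,r=rays(m,T,np.c_[u.ravel(),v.ravel()])
    return (o+r*dep.reshape(-1,1)).reshape(h,w,3)
E
python3 - <<'E'
from h import *
for n in("scene","side"):
    m,T=wfc(n); im,d=arm.grab_frame(n); cv2.imwrite(f"pics/{n}0.png",im); np.savez(f"{n}0.npz",im=im,d=d,T=T)
    print(n,T.round(3).tolist(),np.array(m['mtx'])[0,0],m['k1'])
print(np.array(arm.camera_model("wrist")['mount']).round(3).tolist()); print(arm.get_state())
E
```

```text
pics
scene [[0.222, 0.626, -0.747, 1.443], [0.975, -0.159, 0.156, -0.228], [-0.021, -0.763, -0.646, 0.931], [0.0, 0.0, 0.0, 1.0]] 389.4112254718485 -0.01844562063827446
side [[-0.994, -0.074, 0.084, 0.439], [-0.111, 0.74, -0.664, 0.769], [-0.013, -0.669, -0.743, 0.978], [0.0, 0.0, 0.0, 1.0]] 389.6878643713936 -0.03396630233148709
[[-0.001, -0.958, -0.288, 0.078], [1.0, -0.001, -0.0, 0.001], [-0.0, -0.288, 0.958, -0.15], [0.0, 0.0, 0.0, 1.0]]
{'t': 0.1, 'q': array([-9.25900296e-01,  3.59286122e-01,  1.11688539e-02, -3.51072410e-04,
       -1.22411620e+00, -2.88115617e-01]), 'qd': array([-0.00048528, -0.00078428,  0.00166314,  0.00088109, -0.00025   ,
        0.00012896]), 'joint_efforts': array([-2.53629754e-03, -5.84164274e+01,  2.93748200e+01,  7.01565519e+00,
        1.00851417e-02, -4.03062415e-05]), 'eef_pos': array([ 0.23559758, -0.63208917,  0.23373556]), 'ee_rot': array([ 3.14012096e+00, -9.19515100e-05, -2.78493170e+00]), 'force': array([-0.51910712, -0.52802234, -0.81836753]), 'moment': array([ 0.03700966, -0.04456862,  0.01956902]), 'gripper_force': 0.0, 'width': 0.08753038834600581}
```

View pics/scene0.png

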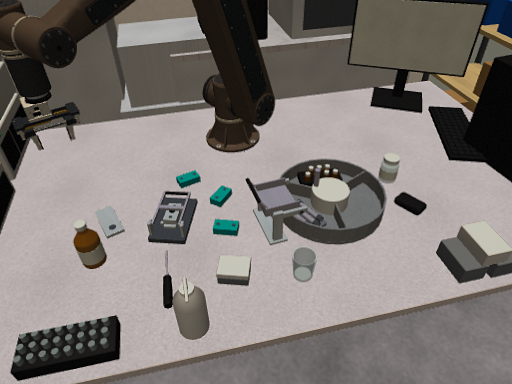

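View pics/side0.png

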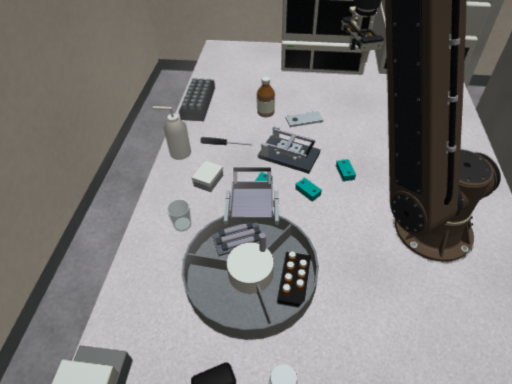

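The scene picture shows the carousel hub at (330,198), the chute at (275,200) and the fixture with its U clamp at (173,217). In the side picture the hub is at (250,266), the pin at (263,240), the chute floor at (252,200) and the fixture at (290,150). The empty compartment is at about (220,295), opposite the pin.

Things that could be taken for the block, in the scene picture:
- Teal blocks at (188,178), (221,195) and (226,227).
- The spare plate at (109,221).
- The aluminium piece under the clamp at (173,217), which fits the description and is my choice.

```bash
cat > meas.py <<'E'
from h import *
P=[];C=[]
for n in("scene","side"):
    f=np.load(f"{n}0.npz"); m,_=wfc(n); c=cloud(m,f['T'],f['d']); ok=f['d']>0
    P.append(c[ok]);C.append(f['im'][ok])
    print(n,len(P[-1]), 'bench z',np.median(c[ok][(abs(c[ok][:,2])<.02),2]))
    hsv=cv2.cvtColor(f['im'],cv2.COLOR_BGR2HSV)
    # hub: centre by white pixels at z 0.097
    z=c[...,2]; hub=(abs(z-.097)<.006)&(hsv[...,2]>150)&(hsv[...,1]<50)&ok
    box=np.zeros_like(hub); 
    if n=="scene": box[165:230,295:365]=1
    else: box[235:295,215:285]=1
    q=c[hub&box]; (x,y),r=cv2.minEnclosingCircle(np.float32(q[:,:2])); print(' hub',x,y,r,len(q),q[:,2].mean())
    d=np.hypot(c[...,0]-x,c[...,1]-y)
    pin=ok&(d<.066)&(z>.115)&(z<.17); q=c[pin]; print(' pin',q.mean(0) if len(q) else None,len(q),q.max(0),q.min(0))
    # outer wall
    w=ok&(abs(z-.09)<.006)&(d>.16)&(d<.2); q=c[w][:,:2]; 
    A=np.c_[2*q,np.ones(len(q))]; s=np.linalg.lstsq(A,(q**2).sum(1),rcond=None)[0]; print(' wall circle',s[:2],np.sqrt(s[2]+s[0]**2+s[1]**2),len(q))
    # chute region: z>0.1, d .14-.36
    ch=ok&(d>.13)&(d<.34)&(z>.1)&(z<.19)&(hsv[...,2]<255)
    k,l,st,ce=cv2.connectedComponentsWithStats(ch.astype(np.uint8))
    for i in range(1,k):
        if st[i,4]>60: q=c[l==i]; print('  comp',st[i].tolist(),q.mean(0).round(3),q.min(0).round(3),q.max(0).round(3))
    t=ch&(z>.155); q=c[t]; print(' hi',q.mean(0).round(3),len(q)); 
    if len(q)>5: print(cv2.minAreaRect(np.float32(q[:,:2]*1000)))
    fl=ch&(abs(z-.109)<.005);q=c[fl]; print(' floor',len(q),cv2.minAreaRect(np.float32(q[:,:2]*1000)))
    if n=="scene": fx=(slice(185,248),slice(145,203))
    else: fx=(slice(122,172),slice(255,325))
    F=c[fx];o=ok[fx]&(F[...,2]>.014)
    q=F[o&(F[...,2]<.028)]; print(' base',cv2.minAreaRect(np.float32(q[:,:2]*1000)))
    q=F[o&(F[...,2]>.05)]; print(' hi',cv2.minAreaRect(np.float32(q[:,:2]*1000)),q[:,2].max())
    big=lambda a:cv2.resize(a,None,fx=6,fy=6,interpolation=cv2.INTER_CUBIC)
    cv2.imwrite(f"pics/fx_{n}.png",big(f['im'][fx]))
E
python3 meas.py; python3 - <<'E'
import cv2,numpy as np
a=cv2.imread('pics/fx_scene.png');b=cv2.imread('pics/fx_side.png');h=max(a.shape[0],b.shape[0])
p=lambda i:cv2.copyMakeBorder(i,0,h-i.shape[0],0,0,cv2.BORDER_CONSTANT)
cv2.imwrite('pics/fx.png',np.hstack([p(a),p(b)]))
E
```

```text
scene 195800 bench z -7.268971147955661e-05
 hub 0.5078334212303162 0.27871477603912354 0.12077292799949646 664 0.0974566609351667Traceback (most recent call last):
  File "meas.py", line 15, in <module>
    pin=ok&(d<.066)&(z>.115)&(z<.17); q=c[pin]; print(' pin',q.mean(0) if len(q) else None,len(q),q.max(0),q.min(0))
                                                                                                  ~~~~~^^^
    return umr_maximum(a, axis, None, out, keepdims, initial, where)
ValueError: zero-size array to reduction operation maximum which has no identity
[ WARN:0@0.009] global loadsave.cpp:275 findDecoder imread_('pics/fx_scene.png'): can't open/read file: check file path/integrity
[ WARN:0@0.009] global loadsave.cpp:275 findDecoder imread_('pics/fx_side.png'): can't open/read file: check file path/integrity
Traceback (most recent call last):
AttributeError: 'NoneType' object has no attribute 'shape'
```

```bash
python3 - <<'E'
s=open('meas.py').read()
s=s.replace("q=c[hub&box]; ","k_,l_,s_,_=cv2.connectedComponentsWithStats((hub&box).astype(np.uint8)); q=c[l_==1+s_[1:,4].argmax()]; ")
s=s.replace(",len(q),q.max(0),q.min(0))",",len(q),(q.max(0),q.min(0)) if len(q) else 0)")
open('meas.py','w').write(s)
E
python3 meas.py; python3 - <<'E'
import cv2,numpy as np
a=cv2.imread('pics/fx_scene.png');b=cv2.imread('pics/fx_side.png');h=max(a.shape[0],b.shape[0])
p=lambda i:cv2.copyMakeBorder(i,0,h-i.shape[0],0,0,cv2.BORDER_CONSTANT)
cv2.imwrite('pics/fx.png',np.hstack([p(a),p(b)]))
E
```

```text
scene 195800 bench z -7.268971147955661e-05
 hub 0.54317307472229 0.22927694022655487 0.06203477457165718 659 0.09749657611663375
 pin [0.51586546 0.18796327 0.14392727] 76 (array([0.5221491 , 0.19753741, 0.16655162]), array([0.50301843, 0.18070475, 0.11566978]))
 wall circle [0.54126749 0.23062121] 0.17644407963660436 637
  comp [246, 177, 62, 43, 1461] [0.568 0.035 0.122] [ 0.472 -0.047  0.1  ] [0.641 0.12  0.178]
 hi [ 0.576 -0.037  0.172] 122
((567.6060791015625, -33.88175964355469), (110.69182586669922, 20.138071060180664), 5.241425037384033)
 floor 701 ((557.57275390625, 45.42002868652344), (161.36175537109375, 132.99533081054688), 5.415860176086426)
 base ((434.30364990234375, -278.05169677734375), (120.02879333496094, 275.70965576171875), 70.51506042480469)
 hi ((468.2476806640625, -292.111328125), (117.52388763427734, 170.8729705810547), 71.72711181640625) 0.07441561512195016
side 195828 bench z 0.00028865956215939903
 hub 0.5377860069274902 0.22983649373054504 0.06169300526380539 1427 0.09685857735878131
 pin [0.50904154 0.19295541 0.14617991] 100 (array([0.51732056, 0.19885116, 0.16798697]), array([0.50117099, 0.1821529 , 0.11555024]))
 wall circle [0.5385103  0.23031762] 0.17628012049896213 959
  comp [223, 168, 56, 57, 2089] [0.559 0.027 0.12 ] [ 0.474 -0.046  0.1  ] [0.637 0.117 0.179]
 hi [ 0.565 -0.035  0.17 ] 179
((564.458984375, -33.14337158203125), (109.59563446044922, 18.825471878051758), 4.506636142730713)
 floor 1219 ((556.7024536132812, 44.23588943481445), (156.19110107421875, 135.2843780517578), 4.433803558349609)
 base ((445.1252136230469, -353.0165710449219), (256.5653991699219, 201.12136840820312), 71.32582092285156)
 hi ((502.8141784667969, -190.6361846923828), (331.7166748046875, 167.45208740234375), 70.93446350097656) 0.17778474091195617
```

View pics/fx.png

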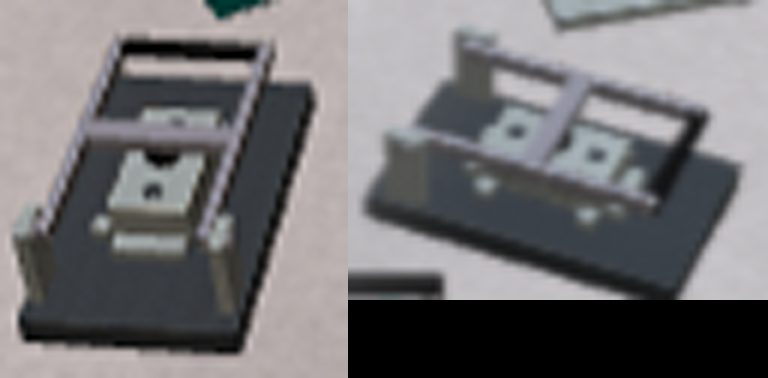

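The close crop shows the aluminium block with its two dark ports under the clamp arm's middle brace. In the scene half the black bar runs from (118,48) to (270,52) and the hinge posts are at about (45,225) and (210,235). In the side half the bar runs (655,200)–(700,115) and the hinges are at (412,135) and (468,42). This is the block to take.

```bash
python3 - <<'E'
from h import *
S={"scene":([(118,48),(270,52),(45,222),(208,235)],(145,185,0)),"side":([(655,200),(705,115),(412,135),(468,42)],(255,122,348))}
for n,(p,(u0,v0,off)) in S.items():
    p=np.array(p,float); px=np.c_[u0+(p[:,0]-off)/6,v0+p[:,1]/6]
    m,T=wfc(n); w=onplane(m,T,px,.062); print(n,w[:,:2].round(4).tolist())
    b=w[:2].mean(0);h=w[2:].mean(0); print(' bar',b[:2],'hinge',h[:2],'len',np.linalg.norm(h-b),'dir',np.degrees(np.arctan2(*(h-b)[1::-1])), np.degrees(np.arctan2(*(w[0]-w[1])[1::-1])),np.linalg.norm(w[0]-w[1]))
    # block by brightness at z=.048
    f=np.load(f"{n}0.npz"); c=cloud(m,f['T'],f['d']); q=c[(abs(c[...,2]-.048)<.003)&(np.hypot(c[...,0]-.475,c[...,1]+.12)<.4)]
    for z0,z1 in((.056,.068),(.044,.052),(.016,.024)):
        M=(c[...,2]>z0)&(c[...,2]<z1)&(np.hypot(c[...,0]-b[0],c[...,1]-b[1])<.22); k,l,st,ce=cv2.connectedComponentsWithStats(M.astype(np.uint8))
        i=1+st[1:,4].argmax(); q=c[l==i]; print('  ',z0,len(q),cv2.minAreaRect(np.float32(q[:,:2]*1000)))
E
```

```text
scene [[0.3862, -0.3087], [0.4113, -0.224], [0.5195, -0.3546], [0.5501, -0.2713]]
 bar [ 0.39879404 -0.26637172] hinge [ 0.53480305 -0.31297251] len 0.14377094567100585 dir -18.913006935098554 -106.50242821308106 0.08832159647480178
   0.056 176 ((487.0426940917969, -302.89691162109375), (86.17203521728516, 142.28309631347656), 2.9582481384277344)
   0.044 131 ((485.04168701171875, -297.4539794921875), (45.036617279052734, 48.1256103515625), 71.30348205566406)
   0.016 744 ((467.9451599121094, -290.584716796875), (120.07076263427734, 203.56661987304688), 70.89261627197266)
side [[0.4024, -0.2324], [0.3751, -0.3099], [0.5471, -0.275], [0.5215, -0.3646]]
 bar [ 0.38875074 -0.27114209] hinge [ 0.53427787 -0.31980458] len 0.1534476548840188 dir -18.48930214669139 70.59488863070248 0.08214055709910306
   0.056 225 ((469.1271057128906, -289.52886962890625), (100.91633605957031, 172.72796630859375), 76.34473419189453)
   0.044 68 ((442.8678894042969, -286.3902587890625), (42.80129623413086, 34.96989822387695), 69.25489044189453)
   0.016 560 ((465.8639221191406, -290.2735900878906), (122.88813781738281, 200.6668243408203), 71.57298278808594)
```

Emit:
move_arm --rows "0 0 7.7 0 0 0 0.0876;0 0 7.7 0 0 0 0.0876;0 0 0 -0.03 0.04 -0.018 0.0876;0 0 0 -0.03 0.04 -0.018 0.0876;0 0 0 -0.03 0.04 -0.018 0.0876;0 0 0 -0.03 0.04 -0.018 0.0876;0 0 0 -0.03 0.04 -0.018 0.0876;0 0 0 -0.03 0.04 -0.018 0.0876"

```text
t: 1.1
eef_pos: [0.3944, -0.376, 0.3429]
ee_rot: [3.141, -0.0, -3.054]
force: [1.3, 0.4, -1.2]
width: 0.0876
gripper_force: 0.0
```

Emit:
move_arm --rows "0 0 0 -0.02 0.03 0 0.0876;0 0 0 -0.02 0.025 0 0.0876;0 0 0 -0.02 0.02 0 0.0876;0 0 0 0 0 0 0.0876;0 0 0 0 0 0 0.0876"

```text
t: 1.72
eef_pos: [0.4469, -0.2977, 0.3423]
ee_rot: [3.141, -0.001, -3.053]
force: [-0.3, -1.0, 1.3]
width: 0.0877
gripper_force: 0.0
```

```bash
python3 - <<'E'
from h import *
s=arm.get_state(); print(s['t'],s['eef_pos'],s['ee_rot'],s['q'].round(2))
m,T=wfc("wrist"); im,d=arm.grab_frame("wrist"); cv2.imwrite("pics/w1.png",im); np.savez("w1.npz",im=im,d=d,T=T); print(m['mtx'][0][0])
E
```

```text
1.725 [ 0.44685732 -0.29765896  0.34231803] [ 3.14140696e+00 -5.89481714e-04 -3.05318514e+00] [-0.22  0.08 -0.11  0.   -1.38 -1.26]
306.9055014932011
```

View pics/w1.png

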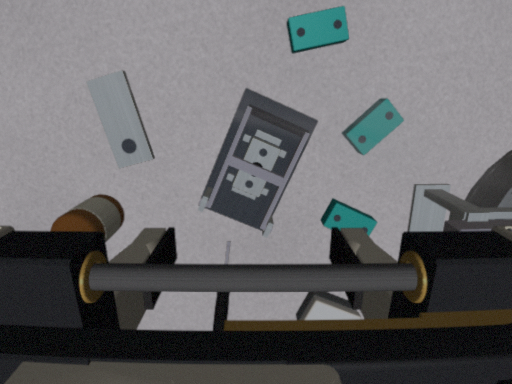

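The wrist view shows the block's ports at (263,152) and (249,184), the clamp bar from about (248,109) to (307,131), the hinge posts at (205,203) and (268,228), and teal decoys around it.

```bash
python3 - <<'E'
from h import *
f=np.load("w1.npz"); m,_=wfc("wrist"); T=f['T']
p=onplane(m,T,[(263,152),(249,184)],.048); print('seat',p.mean(0),np.degrees(np.arctan2(*(p[1]-p[0])[1::-1])),np.linalg.norm(p[1]-p[0]))
c=cloud(m,T,f['d']); ok=f['d']>0; g=cv2.cvtColor(f['im'],cv2.COLOR_BGR2GRAY)
u,v=np.meshgrid(range(512),range(384)); roi=(u>190)&(u<325)&(v>80)&(v<230)
bar=roi&ok&(g<70)&(c[...,2]>.052)&(c[...,2]<.075); r=cv2.minAreaRect(np.float32(c[bar][:,:2]*1000)); print('bar',bar.sum(),r,c[bar].mean(0))
blk=roi&ok&(abs(c[...,2]-.048)<.004)&(g>110); print('blk',blk.sum(),cv2.minAreaRect(np.float32(c[blk][:,:2]*1000)))
base=roi&ok&(abs(c[...,2]-.02)<.005); print('base',cv2.minAreaRect(np.float32(c[base][:,:2]*1000)))
arm_=roi&ok&(c[...,2]>.054)&(c[...,2]<.08); print('clamp',cv2.minAreaRect(np.float32(c[arm_][:,:2]*1000)))
E
```

```text
seat [ 0.4663885  -0.29028026  0.048     ] -18.02626670716533 0.05259453975427637
bar 673 ((461.5455322265625, -285.1329040527344), (108.37570190429688, 155.55990600585938), 67.46183013916016) [ 0.41130317 -0.26762189  0.06547958]
blk 1096 ((466.3321228027344, -290.846435546875), (44.41451644897461, 80.168701171875), 71.3909683227539)
base ((479.00860595703125, -251.2842559814453), (203.27964782714844, 200.90232849121094), 71.67969512939453)
clamp ((464.3206481933594, -296.3348388671875), (116.05618286132812, 167.75120544433594), 75.98473358154297)
```

Emit:
move_arm --rows "0 0 0 -0.015 0.055 0 0.0876;0 0 0 -0.015 0.055 0 0.0876;0 0 0 -0.015 0.055 0 0.0876;0 0 0 -0.015 0.055 0 0.0876;0 0 0 -0.015 0.055 0 0.0876;0 0 0 -0.015 0.055 0 0.0876;0 0 0 -0.015 0.055 0 0.0876;0 0 0 -0.015 0.055 0 0.0876"

```text
t: 2.78
eef_pos: [0.5282, 0.1522, 0.3428]
ee_rot: [3.141, 0.001, -3.055]
force: [0.8, -0.3, 1.0]
width: 0.0877
gripper_force: 0.0
```

Emit:
move_arm --rows "0 0 0 0 0.02 0 0.06;0 0 0 0 0 0 0.06;0 0 0 0 0 0 0.06"

```text
t: 3.15
eef_pos: [0.5262, 0.17, 0.3427]
ee_rot: [-3.141, -0.0, -3.054]
force: [0.1, -0.1, -0.5]
width: 0.0637
gripper_force: 0.0
```

```bash
python3 - <<'E'
from h import *
s=arm.get_state(); print(s['t'],s['eef_pos'],s['ee_rot'],s['q'].round(2))
m,T=wfc("wrist"); im,d=arm.grab_frame("wrist"); cv2.imwrite("pics/w2.png",im); np.savez("w2.npz",im=im,d=d,T=T)
c=cloud(m,T,d); ok=d>0
x,y=.5405,.2296; D=np.hypot(c[...,0]-x,c[...,1]-y); z=c[...,2]
q=c[ok&(D<.068)&(z>.13)&(z<.172)]; print('pin',len(q),q.mean(0) if len(q) else 0); 
q=q[q[:,2]>.158]; print(' top',len(q), q.mean(0) if len(q) else 0)
q=c[ok&(abs(z-.097)<.004)&(D<.075)]; print('hub',len(q),cv2.minEnclosingCircle(np.float32(q[:,:2])))
E
```

```text
3.15 [0.52617217 0.16998402 0.34269417] [-3.14141759e+00 -5.68189617e-06 -3.05443151e+00] [ 0.67  0.1  -0.08  0.   -1.39 -2.15]
pin 262 [0.50924684 0.1897516  0.15908096]
 top 205 [0.5106186  0.19020251 0.16304376]
hub 6232 ((0.539664089679718, 0.23174336552619934), 0.06223374605178833)
```

View pics/w2.png

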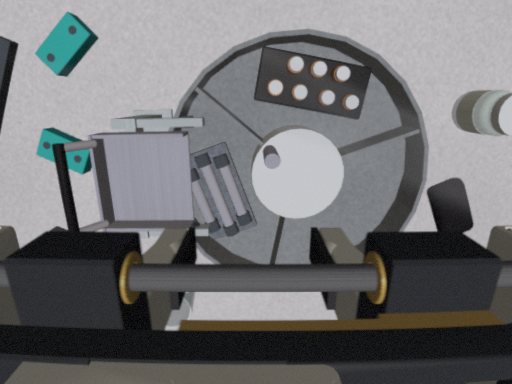

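The wrist view shows the pin top at (271,155), the hub at (298,172), the cartridges bay by the chute, the vials bay at the top and the empty bay at the lower right. The pin is measured 50 mm from the axis, as it should be.

Emit:
move_arm --rows "0 0 0 0.0137 0.0213 0.03 0.06;0 0 0 0 0 0.05 0.06;0 0 0 0 0 0.05 0.06;0 0 0 0 0 0.05 0.06;0 0 0 0 0 0.0317 0.06;0 0 0 0 0 0 0.06"

```text
t: 3.95
eef_pos: [0.5096, 0.1891, 0.1291]
ee_rot: [-3.139, -0.004, -3.055]
force: [0.9, 0.0, 0.4]
width: 0.06
gripper_force: 0.0
```

Emit:
move_arm --rows "0 0 0 0 0 0 0.01;0 0 0 0 0 0 0.01;0 0 0 0 0 0 0.01;0 0 0 0 0 0 0.01;0 0 0 0 0 0 0.01" --squeeze 12

```text
t: 4.58
eef_pos: [0.5103, 0.1904, 0.1312]
ee_rot: [-3.14, -0.001, -3.053]
force: [-3.6, -1.7, 5.3]
width: 0.0178
gripper_force: 12.0
```

```bash
python3 -c "
import numpy as np
a=np.radians(np.linspace(-130.9,-270,15)); p=np.c_[-50*np.cos(a),50*np.sin(a)]; print(np.diff(p,axis=0).round(1).tolist())"
```

```text
[[6.0, 6.2], [4.9, 7.2], [3.6, 7.9], [2.1, 8.4], [0.7, 8.6], [-0.8, 8.6], [-2.3, 8.3], [-3.7, 7.8], [-5.0, 7.1], [-6.2, 6.1], [-7.1, 4.9], [-7.9, 3.6], [-8.4, 2.2], [-8.6, 0.7]]
```

Pin gripped (17.8 mm).

Emit:
move_arm --rows "0 0 0 0.006 0.0062 0 0.01;0 0 0 0.0049 0.0072 0 0.01;0 0 0 0.0036 0.0079 0 0.01;0 0 0 0.0021 0.0084 0 0.01;0 0 0 0.0007 0.0086 0 0.01;0 0 0 -0.0008 0.0086 0 0.01;0 0 0 -0.0023 0.0083 0 0.01"

```text
t: 5.45
eef_pos: [0.4893, 0.2429, 0.1297]
ee_rot: [-3.138, -0.005, -3.055]
force: [-5.0, -5.2, 0.2]
width: 0.0179
gripper_force: 12.0
```

Emit:
move_arm --rows "0 0 0 -0.0037 0.0078 0 0.01;0 0 0 -0.005 0.0071 0 0.01;0 0 0 -0.0062 0.0061 0 0.01;0 0 0 -0.0071 0.0049 0 0.01;0 0 0 -0.0079 0.0036 0 0.01;0 0 0 -0.0084 0.0022 0 0.01;0 0 0 -0.0086 0.0007 0 0.01;0 0 0 0 0 0 0.01"

```text
t: 6.45
eef_pos: [0.5354, 0.2807, 0.1296]
ee_rot: [-3.14, -0.002, -3.054]
force: [1.7, -1.7, -7.2]
width: 0.0176
gripper_force: 12.0
```

Emit:
move_arm --rows "0 0 0 0 0 0 0.06;0 0 0 0 0 0 0.06;0 0 0 0 0 0 0.06;0 0 0 0 0 -0.05 0.06;0 0 0 0 0 -0.06 0.06;0 0 0 0 0 -0.05 0.06;0 0 0 0 -0.04 -0.04 0.06;0 0 0 0 -0.05 0 0.06"

```text
t: 7.45
eef_pos: [0.5447, 0.1921, 0.3351]
ee_rot: [3.138, 0.007, -3.051]
force: [1.5, -0.7, -1.3]
width: 0.0598
gripper_force: 0.0
```

Emit:
move_arm --rows "0 0 0 0 -0.04 0 0.06;0 0 0 0 -0.04 0 0.06;0 0 0 0 0 0 0.06;0 0 0 0 0 0 0.06"

```text
t: 7.95
eef_pos: [0.5505, 0.112, 0.3312]
ee_rot: [3.141, 0.001, -3.054]
force: [0.1, -0.3, -0.7]
width: 0.0602
gripper_force: 0.0
```

```bash
python3 - <<'E'
from h import *
s=arm.get_state(); print(s['t'],s['eef_pos'],s['ee_rot'],s['q'].round(2))
m,T=wfc("wrist"); im,d=arm.grab_frame("wrist"); cv2.imwrite("pics/w3.png",im); np.savez("w3.npz",im=im,d=d,T=T)
c=cloud(m,T,d); ok=d>0; g=cv2.cvtColor(im,cv2.COLOR_BGR2GRAY)
x,y=.540,.2305; D=np.hypot(c[...,0]-x,c[...,1]-y); z=c[...,2]
q=c[ok&(D<.068)&(z>.15)&(z<.172)]; p=q.mean(0); print('pin',len(q),p, np.degrees(np.arctan2(p[1]-y,p[0]-x)))
q=c[ok&(abs(z-.097)<.004)&(D<.075)]; print('hub',len(q),cv2.minEnclosingCircle(np.float32(q[:,:2])))
M=ok&(z>.155)&(z<.185)&(c[...,1]<.05)&(g<80)&(c[...,1]>-.1)&(abs(c[...,0]-.56)<.09); q=c[M]; print('handle',len(q),q.mean(0),cv2.minAreaRect(np.float32(q[:,:2]*1000)))
M=ok&(abs(z-.109)<.005)&(D>.12)&(D<.30)&(c[...,1]<.12)&(abs(c[...,0]-.56)<.07); q=c[M]; print('floor',len(q),np.median(q,0),cv2.minAreaRect(np.float32(q[:,:2]*1000)))
M=ok&(abs(z-.137)<.006)&(D>.12)&(D<.30)&(c[...,1]<.12)&(abs(c[...,0]-.56)<.09); q=c[M]; print('walls',len(q),q.mean(0),cv2.minAreaRect(np.float32(q[:,:2]*1000)))
E
```

```text
7.95 [0.55051469 0.11204261 0.33117123] [ 3.14112843e+00  6.06906716e-04 -3.05407938e+00] [ 0.55  0.12 -0.08 -0.   -1.36 -2.03]
pin 287 [0.5311632  0.27856313 0.1607184 ] 100.41795413286685
hub 6836 ((0.5395467877388, 0.2312827855348587), 0.062126681208610535)
handle 1156 [ 0.56089212 -0.03527795  0.17357059] ((564.9213256835938, -35.93936538696289), (110.70199584960938, 17.129892349243164), 2.3353235721588135)
floor 7997 [0.55674924 0.0388597  0.10936688] ((560.7092895507812, 48.04059600830078), (129.24288940429688, 127.56951904296875), 5.763625144958496)
walls 1447 [0.5619038  0.01628589 0.13714227] ((558.8146362304688, 34.603816986083984), (122.75753021240234, 115.78023529052734), 5.50023889541626)
```

View pics/w3.png

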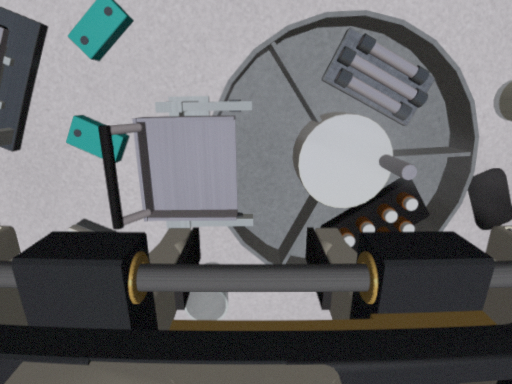

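The view shows the empty bay facing the chute, with the pin at (397,166) on the far side. That leaves about 5° of error, roughly 10 mm, which is inside the tolerance. Next is the clamp.

Emit:
move_arm --rows "0 0 -9.5 0 0 0 0.06;0 0 -9.5 0 0 0 0.06;0 0 -9.5 0 0 0 0.06;0 0 -9.5 0 0 0 0.06;0 0 -9.5 0 0 0 0.06;0 0 -9.5 0 0 0 0.06;0 0 -9.4 0 0 0 0.026;0 0 0 0 0 0 0.026"

```text
t: 9.0
eef_pos: [0.5505, 0.113, 0.3308]
ee_rot: [3.141, -0.0, -1.894]
force: [0.2, -1.0, -0.3]
width: 0.0452
gripper_force: 0.0
```

Emit:
move_arm --rows "0 0 0 0.051 0.0035 0 0.026;0 0 0 0.051 0.0035 0 0.026;0 0 0 0.051 0.0035 0 0.026;0 0 0 0.051 0.0035 0 0.026;0 0 0 0.051 0.0035 0 0.026;0 0 0 0.051 0.0035 0 0.026;0 0 0 0.051 0.0035 0 0.026;0 0 0 0.051 0.0035 0 0.026"

```text
t: 10.0
eef_pos: [0.3936, -0.2669, 0.3311]
ee_rot: [-3.141, 0.0, -1.898]
force: [0.2, 0.7, -0.1]
width: 0.0255
gripper_force: 0.0
```

Emit:
move_arm --rows "0 0 0 0 0 0.05 0.026;0 0 0 0 0 0.05 0.026;0 0 0 0 0 0.05 0.026;0 0 0 0 0 0 0.026;0 0 0 0 0 0 0.026"

```text
t: 10.62
eef_pos: [0.3955, -0.2662, 0.1827]
ee_rot: [-3.14, -0.001, -1.895]
force: [-0.1, -0.1, 1.3]
width: 0.0259
gripper_force: 0.0
```

```bash
python3 - <<'E'
from h import *
s=arm.get_state(); print(s['t'],s['eef_pos'],s['ee_rot'],s['q'].round(2))
m,T=wfc("wrist"); im,d=arm.grab_frame("wrist"); cv2.imwrite("pics/w4.png",im); np.savez("w4.npz",im=im,d=d,T=T)
c=cloud(m,T,d); ok=d>0; g=cv2.cvtColor(im,cv2.COLOR_BGR2GRAY); z=c[...,2]
M=ok&(g<80)&(z>.05)&(z<.075)&(np.hypot(c[...,0]-.3952,c[...,1]+.2667)<.06);q=c[M]; print('bar',len(q),q.mean(0) if len(q) else 0, cv2.minAreaRect(np.float32(q[:,:2]*1000)) if len(q) else 0)
R_=R.from_euler('xyz',s['ee_rot']).as_matrix(); print('delta tool', R_.T@(np.array([.3952,-.2667,.053])-s['eef_pos']))
E
```

```text
10.625 [ 0.395494   -0.26619119  0.18274933] [-3.13965699e+00 -5.87713446e-04 -1.89528769e+00] [-0.18  0.07 -0.49  0.   -1.01 -0.15]
bar 1285 [ 0.39833355 -0.26665592  0.06636163] ((413.74102783203125, -274.723388671875), (90.35315704345703, 51.26979064941406), 71.68196105957031)
delta tool [0.00049974 0.00036759 0.12974917]
```

View pics/w4.png

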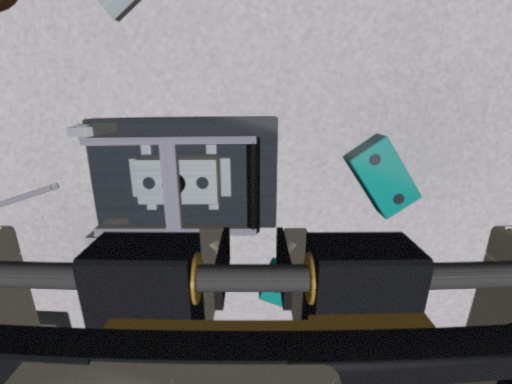

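The bar is at column ~254, centred between the fingers at 215 and 290, so I descend, shifted 2 mm outward.

Emit:
move_arm --rows "0 0 0 0 0.002 0.045 0.028;0 0 0 0 0 0.045 0.028;0 0 0 0 0 0.03 0.028;0 0 0 0 0 0.01 0.028;0 0 0 0 0 0 0.028"

```text
t: 11.3
eef_pos: [0.3933, -0.2655, 0.0519]
ee_rot: [-3.14, -0.0, -1.895]
force: [-0.7, 0.9, -0.0]
width: 0.0278
gripper_force: 0.0
```

Emit:
move_arm --rows "0 0 0 0 0 0 0.004;0 0 0 0 0 0 0.004;0 0 0 0 0 0 0.004;0 0 0 0 0 0 0.004" --squeeze 10

```text
t: 11.8
eef_pos: [0.3953, -0.2661, 0.0525]
ee_rot: [-3.135, 0.0, -1.894]
force: [4.8, -3.1, -0.0]
width: 0.0117
gripper_force: 10.0
```

```bash
python3 -c "
import numpy as np
a=np.linspace(0,1.75,17); p=np.c_[150*np.cos(a),-150*np.sin(a)]; print(np.diff(p,axis=0).round(1).tolist())
b=.42+np.linspace(0,.95,11)
p=np.c_[-145*np.cos(b),-145*np.sin(b)];print(p[0],np.diff(p,axis=0).round(1).tolist())"
```

```text
[[-0.9, -16.4], [-2.7, -16.2], [-4.4, -15.8], [-6.1, -15.2], [-7.7, -14.5], [-9.3, -13.5], [-10.7, -12.4], [-12.0, -11.2], [-13.1, -9.8], [-14.1, -8.3], [-15.0, -6.7], [-15.6, -5.0], [-16.1, -3.3], [-16.3, -1.5], [-16.4, 0.2], [-16.3, 2.0]]
[-132.39789635  -59.12526569] [[6.2, -12.3], [7.3, -11.6], [8.4, -10.9], [9.4, -10.1], [10.3, -9.1], [11.1, -8.1], [11.9, -7.0], [12.5, -5.8], [13.0, -4.6], [13.3, -3.4]]
```

Emit:
move_arm --rows "0 0 0 0 -0.0025 -0.0164 0.004;0 0 0 0 -0.0032 -0.0162 0.004;0 0 0 0 -0.0044 -0.0158 0.004;0 0 0 0 -0.0061 -0.0152 0.004;0 0 0 0 -0.0077 -0.0145 0.004;0 0 0 0 -0.0093 -0.0135 0.004;0 0 0 0 -0.0107 -0.0124 0.004;0 0 0 0 -0.012 -0.0112 0.004"

```text
t: 12.8
eef_pos: [0.4428, -0.2822, 0.1667]
ee_rot: [3.136, 0.0, -1.895]
force: [-10.5, 9.1, 10.6]
width: 0.0114
gripper_force: 10.0
```

Emit:
move_arm --rows "0 0 0 0 -0.0131 -0.0098 0.004;0 0 0 0 -0.0141 -0.0083 0.004;0 0 0 0 -0.015 -0.0067 0.004;0 0 0 0 -0.0156 -0.005 0.004;0 0 0 0 -0.0161 -0.0033 0.004;0 0 0 0 -0.0163 -0.0015 0.004;0 0 0 0 -0.0164 0.0002 0.004;0 0 0 0 -0.0163 0.002 0.004"

```text
t: 13.8
eef_pos: [0.5628, -0.3225, 0.1984]
ee_rot: [-3.141, 0.0, -1.895]
force: [-0.9, 0.2, 0.9]
width: 0.0115
gripper_force: 10.0
```

Emit:
move_arm --rows "0 0 0 0 -0.0147 0.0035 0.004;0 0 0 0 -0.0141 0.0048 0.004;0 0 0 0 0 0 0.06;0 0 0 0 0 0 0.06;0 0 0 0 0 0 0.06;0 0 0 0 0 -0.05 0.06;0 0 0 0 0 -0.05 0.06;0 0 0 0 0 -0.05 0.0876"

```text
t: 14.8
eef_pos: [0.5885, -0.3312, 0.3424]
ee_rot: [-3.141, -0.0, -1.895]
force: [1.3, -0.2, 0.1]
width: 0.0648
gripper_force: 0.0
```

Emit:
move_arm --rows "0 0 0 0 0.05 0 0.0876;0 0 0 0 0.05 0 0.0876;0 0 0 0 0.02 0 0.0876;0 0 0 0 0 0 0.0876;0 0 0 0 0 0 0.0876"

```text
t: 15.42
eef_pos: [0.4755, -0.2932, 0.3406]
ee_rot: [-3.141, 0.0, -1.895]
force: [-0.1, -0.6, -1.0]
width: 0.0872
gripper_force: 0.0
```

```bash
python3 - <<'E'
from h import *
s=arm.get_state(); print(s['t'],s['eef_pos'],s['ee_rot'],s['q'].round(2))
m,T=wfc("wrist"); im,d=arm.grab_frame("wrist"); cv2.imwrite("pics/w5.png",im); np.savez("w5.npz",im=im,d=d,T=T)
c=cloud(m,T,d); ok=d>0; g=cv2.cvtColor(im,cv2.COLOR_BGR2GRAY); z=c[...,2]
M=ok&(g>110)&(abs(z-.048)<.005)&(np.hypot(c[...,0]-.466,c[...,1]+.29)<.07);q=c[M]; print('blk',len(q), cv2.minAreaRect(np.float32(q[:,:2]*1000)),q[:,2].mean())
M=ok&(z>.1)&(c[...,0]>.5)&(z<.26);q=c[M]; print('clamp hi',len(q),q.mean(0) if len(q) else 0, q[:,2].max() if len(q) else 0)
E
```

```text
15.425 [ 0.47547794 -0.29320891  0.34057096] [-3.14068276e+00  8.94576684e-05 -1.89465125e+00] [-0.2   0.11 -0.07  0.   -1.38 -0.12]
blk 1545 ((466.3442077636719, -290.39349365234375), (44.60504913330078, 80.18859100341797), 71.44290161132812) 0.048292968243589855
clamp hi 3993 [ 0.57867429 -0.36855069  0.15445839] 0.20635253935626863
```

View pics/w5.png

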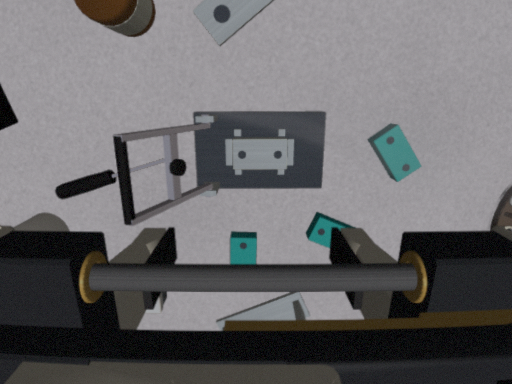

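The view shows the clamp open, with its bar at (125,180) beyond the hinges. The block is still seated at (259,153), measured at (0.4663,-0.2904), 80 x 45 mm, top at 48 mm. Next I turn 90° and take it across its 45 mm side.

Emit:
move_arm --rows "0 0 10 0 0 0 0.0876;0 0 10 0 0 0 0.0876;0 0 10 0 0 0 0.0876;0 0 10 0 0 0 0.0876;0 0 10 0 0 0 0.0876;0 0 10 0 0 0 0.0876;0 0 10 0 0 0 0.0876;0 0 10 0 0 0 0.0876"

```text
t: 16.48
eef_pos: [0.476, -0.2933, 0.3394]
ee_rot: [3.142, -0.001, 2.986]
force: [-1.1, -0.0, 0.6]
width: 0.0875
gripper_force: 0.0
```

Emit:
move_arm --rows "0 0 10 0 0 0 0.07;0 0 0 0.0096 0 0.02 0.07;0 0 0 0 0 0.05 0.07;0 0 0 0 0 0.05 0.07;0 0 0 0 0 0.05 0.07;0 0 0 0 0 0.05 0.07;0 0 0 0 0 0 0.07"

```text
t: 17.35
eef_pos: [0.4639, -0.2895, 0.1163]
ee_rot: [-3.141, -0.009, 2.817]
force: [0.3, 0.3, 0.5]
width: 0.0702
gripper_force: 0.0
```

Emit:
move_arm --rows "0 0 0 0 0 0.04 0.07;0 0 0 0 0 0.03 0.07;0 0 0 0 0 0.0125 0.07;0 0 0 0 0 0 0.07;0 0 0 0 0 0 0.07"

```text
t: 17.98
eef_pos: [0.4674, -0.2905, 0.0393]
ee_rot: [-3.142, 0.002, 2.818]
force: [-1.0, -0.5, 0.0]
width: 0.0699
gripper_force: 0.0
```

Emit:
move_arm --rows "0 0 0 0 0 0 0.035;0 0 0 0 0 0 0.035;0 0 0 0 0 0 0.035;0 0 0 0 0 0 0.035" --squeeze 30

```text
t: 18.48
eef_pos: [0.4662, -0.2903, 0.0381]
ee_rot: [-3.141, 0.0, 2.818]
force: [-1.1, -0.4, 4.4]
width: 0.0444
gripper_force: 30.0
```

Emit:
move_arm --rows "0 0 0 0 0 -0.02 0.035;0 0 0 0 0 -0.05 0.035;0 0 0 0 0 -0.06 0.035;0 0 0 0 0 -0.06 0.035;0 0 0 0 0 -0.06 0.035;0 0 -8 0 0 0 0.035;0 0 -8 0 0 0 0.035;0 0 -8.1 0 0 0 0.035"

```text
t: 19.48
eef_pos: [0.4656, -0.2896, 0.2868]
ee_rot: [3.14, -0.001, -3.04]
force: [1.4, 0.1, -3.7]
width: 0.045
gripper_force: 30.0
```

Emit:
move_arm --rows "0 0 0 -0.01 0.03 0 0.035;0 0 0 -0.0189 0.0488 0 0.035;0 0 0 -0.0189 0.0488 0 0.035;0 0 0 -0.0189 0.0488 0 0.035;0 0 0 -0.0189 0.0488 0 0.035;0 0 0 -0.0189 0.0488 0 0.035;0 0 0 -0.0189 0.0488 0 0.035;0 0 0 0 0 0 0.035"

```text
t: 20.48
eef_pos: [0.5579, 0.0463, 0.2861]
ee_rot: [3.141, -0.002, -3.041]
force: [-0.7, -0.3, -3.1]
width: 0.0448
gripper_force: 30.0
```

```bash
python3 - <<'E'
from h import *
s=arm.get_state(); print(s['t'],s['eef_pos'],s['ee_rot'],s['width'],s['q'].round(2))
R_=R.from_euler('xyz',s['ee_rot']).as_matrix(); print('delta tool', R_.T@(np.array([.558,.0425,.1275])-s['eef_pos']))
E
```

```text
20.475 [0.55786773 0.04632922 0.28610933] [ 3.14117743e+00 -2.26367193e-03 -3.04143463e+00] 0.04482550966910031 [ 0.43  0.14 -0.16 -0.   -1.27 -1.9 ]
delta tool [-1.07760079e-04 -3.88911045e-03  1.58607893e-01]
```

Emit:
move_arm --rows "0 0 0 0 0 0.05 0.035;0 0 0 0 0 0.05 0.035;0 0 0 0 0 0.035 0.035;0 0 0 0 0 0.016 0.035;0 0 0 0 0 0.007 0.035;0 0 0 0 0 0 0.035;0 0 0 0 0 0 0.035"

```text
t: 21.35
eef_pos: [0.5586, 0.0433, 0.131]
ee_rot: [3.141, 0.002, -3.045]
force: [0.3, 1.1, -3.4]
width: 0.0449
gripper_force: 30.0
```

Emit:
move_arm --rows "0 0 0 0 0 0.003 0.035;0 0 0 0 0 0 0.035;0 0 0 0 0 0 0.035"

```text
t: 21.72
eef_pos: [0.5581, 0.0433, 0.1271]
ee_rot: [3.141, 0.001, -3.045]
force: [-1.1, -0.0, -0.6]
width: 0.0449
gripper_force: 30.0
```

Contact with the chute floor (the weight is off the wrist), so I release and rise.

Emit:
move_arm --rows "0 0 0 0 0 0 0.056;0 0 0 0 0 0 0.056;0 0 0 0 0 0 0.056;0 0 0 0 0 -0.01 0.056;0 0 0 0 0 -0.04 0.056;0 0 0 0 0 -0.05 0.056;0 0 0 0 0 -0.05 0.056;0 0 0 0 0 -0.04 0.056"

```text
t: 22.72
eef_pos: [0.5579, 0.043, 0.32]
ee_rot: [3.141, 0.003, -3.045]
force: [1.2, -0.3, -0.6]
width: 0.0558
gripper_force: 0.0
```

Emit:
move_arm --rows "0 0 0 0 -0.04 0 0.056;0 0 0 0 -0.04 0 0.056;0 0 0 0 0 0 0.056;0 0 0 0 0 0 0.056"

```text
t: 23.22
eef_pos: [0.5655, -0.0366, 0.3171]
ee_rot: [3.141, 0.0, -3.046]
force: [0.6, 0.3, 0.3]
width: 0.0556
gripper_force: 0.0
```

```bash
python3 - <<'E'
from h import *
s=arm.get_state(); print(s['t'],s['eef_pos'],s['ee_rot'],s['q'].round(2))
m,T=wfc("wrist"); im,d=arm.grab_frame("wrist"); cv2.imwrite("pics/w6.png",im); np.savez("w6.npz",im=im,d=d,T=T)
c=cloud(m,T,d); ok=d>0; g=cv2.cvtColor(im,cv2.COLOR_BGR2GRAY); z=c[...,2]
M=ok&(abs(z-.137)<.004)&(abs(c[...,0]-.558)<.05)&(abs(c[...,1]-.04)<.04);q=c[M]; print('blk',len(q), cv2.minAreaRect(np.float32(q[:,:2]*1000)) if len(q) else 0)
M=ok&(z>.162)&(z<.19)&(g<80)&(np.hypot(c[...,0]-.565,c[...,1]+.037)<.06); q=c[M]; print('handle',len(q),q.mean(0),cv2.minAreaRect(np.float32(q[:,:2]*1000)))
R_=R.from_euler('xyz',s['ee_rot']).as_matrix(); print('delta tool', R_.T@(np.array([.5652,-.037,.158])-s['eef_pos']))
E
```

```text
23.225 [ 0.56546757 -0.03663856  0.31712312] [ 3.14145293e+00  4.27686454e-04 -3.04561988e+00] [ 0.28  0.14 -0.1  -0.   -1.34 -1.76]
blk 2841 ((557.9392700195312, 44.236873626708984), (79.04365539550781, 46.014286041259766), 5.536805152893066)
handle 1211 [ 0.56185478 -0.03704839  0.17406598] ((565.2430419921875, -36.879005432128906), (110.75550842285156, 10.742693901062012), 5.678350925445557)
delta tool [ 0.00036903 -0.00035637  0.15912293]
```

View pics/w6.png

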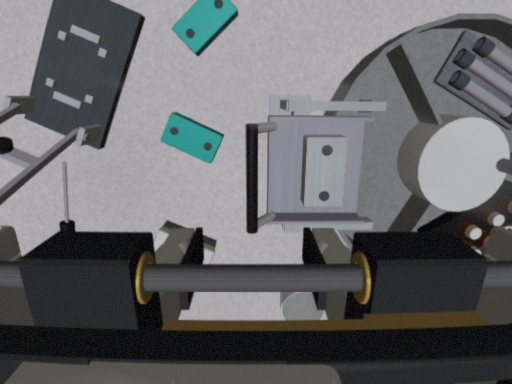

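The view shows the block lying flat in the chute at (324,172), the handle vertical at column 252, and the clamp open at the left. The block measures (0.558,0.044), aligned, top at 137 mm. Next I grip the handle.

Emit:
move_arm --rows "0 0 0 0 0 0.05 0.036;0 0 0 0 0 0.05 0.036;0 0 0 0 0 0.035 0.036;0 0 0 0 0 0.018 0.036;0 0 0 0 0 0.006 0.036;0 0 0 0 0 0 0.036"

```text
t: 24.02
eef_pos: [0.5658, -0.036, 0.158]
ee_rot: [-3.141, 0.0, -3.044]
force: [0.2, -0.3, -0.1]
width: 0.0358
gripper_force: 0.0
```

Emit:
move_arm --rows "0 0 0 0 0 0 0.004;0 0 0 0 0 0 0.004;0 0 0 0 0 0 0.004;0 0 0 0 0 0 0.004" --squeeze 12

```text
t: 24.52
eef_pos: [0.5659, -0.0377, 0.1583]
ee_rot: [-3.14, 0.001, -3.045]
force: [2.1, -6.7, 0.1]
width: 0.0115
gripper_force: 12.0
```

```bash
python3 -c "
import numpy as np
b=.4574+np.linspace(0,.98,15)
p=np.c_[-144.9*np.cos(b),-144.9*np.sin(b)];print(np.diff(p,axis=0).round(1).tolist())"
```

```text
[[4.8, -8.9], [5.4, -8.6], [6.0, -8.2], [6.6, -7.7], [7.1, -7.3], [7.6, -6.8], [8.0, -6.2], [8.4, -5.6], [8.8, -5.0], [9.1, -4.4], [9.4, -3.7], [9.7, -3.1], [9.9, -2.4], [10.0, -1.7]]
```

Emit:
move_arm --rows "0 0 0 0 0.0048 -0.0089 0.004;0 0 0 0 0.0054 -0.0086 0.004;0 0 0 0 0.006 -0.0082 0.004;0 0 0 0 0.0066 -0.0077 0.004;0 0 0 0 0.0071 -0.0073 0.004;0 0 0 0 0.0076 -0.0068 0.004;0 0 0 0 0.008 -0.0062 0.004"

```text
t: 25.4
eef_pos: [0.5617, 0.0064, 0.2136]
ee_rot: [-3.138, 0.001, -3.045]
force: [-0.9, -10.5, 8.4]
width: 0.0118
gripper_force: 12.0
```

Emit:
move_arm --rows "0 0 0 0 0.0084 -0.0056 0.004;0 0 0 0 0.0088 -0.005 0.004;0 0 0 0 0.0091 -0.0044 0.004;0 0 0 0 0.0094 -0.0037 0.004;0 0 0 0 0.0097 -0.0031 0.004;0 0 0 0 0.0099 -0.0024 0.004;0 0 0 0 0 0 0.004;0 0 0 0 0 0 0.004"

```text
t: 26.4
eef_pos: [0.5563, 0.0636, 0.2367]
ee_rot: [-3.141, 0.002, -3.044]
force: [-0.7, -2.8, 7.4]
width: 0.0111
gripper_force: 12.0
```

```bash
python3 - <<'E'
from h import *
s=arm.get_state(); print(s['t'],s['eef_pos'],s['ee_rot'],s['width'])
v=[]
for n in("scene","side"):
    im,d=arm.grab_frame(n); np.savez(f"{n}1.npz",im=im,d=d)
    v.append(cv2.resize(im[150:250,230:390] if n=="scene" else im[150:330,170:330],(390,400)))
cv2.imwrite("pics/t1.png",np.hstack(v))
E
```

```text
26.4 [0.55627372 0.06363291 0.23669666] [-3.14110048e+00  1.54693450e-03 -3.04434499e+00] 0.011089286523583321
```

View pics/t1.png

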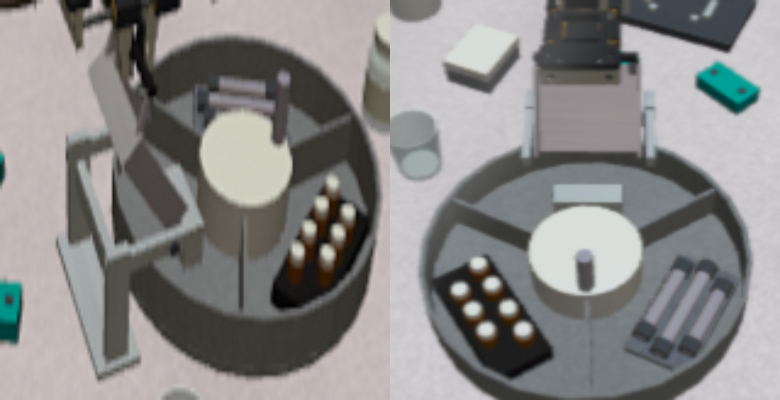

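The chute is tipped. In the side crop the block is in the empty bay at (588,193), against the hub. I check its height.

```bash
python3 - <<'E'
from h import *
f=np.load("side1.npz"); m,T=wfc("side"); c=cloud(m,T,f['d'])
u0=170+(588-390)*160/390; v0=150+193*180/400; print(u0,v0)
for dv in range(-8,10,2):
    v=int(v0+dv); print(v,c[v,int(u0)].round(3),f['im'][v,int(u0)])
E
```

```text
251.23076923076923 236.85
228 [0.556 0.073 0.032] [132 129 123]
230 [0.554 0.086 0.039] [132 129 123]
232 [0.554 0.092 0.038] [135 134 128]
234 [0.548 0.13  0.081] [189 184 171]
236 [0.547 0.135 0.079] [190 185 173]
238 [0.546 0.144 0.082] [189 184 172]
240 [0.545 0.149 0.079] [178 180 169]
242 [0.545 0.152 0.073] [127 133 131]
244 [0.541 0.174 0.096] [219 222 217]
```

The block lies on its long edge, top at 80 mm, so its centre is about 57 mm up and about 27 mm from the bay centre. I lower the chute by reversing the arc.

Emit:
move_arm --rows "0 0 0 0 -0.0099 0.0024 0.004;0 0 0 0 -0.0097 0.0031 0.004;0 0 0 0 -0.0094 0.0037 0.004;0 0 0 0 -0.0091 0.0044 0.004;0 0 0 0 -0.0088 0.005 0.004;0 0 0 0 -0.0084 0.0056 0.004"

```text
t: 27.25
eef_pos: [0.5615, 0.0084, 0.2108]
ee_rot: [3.141, 0.0, -3.045]
force: [3.2, 0.1, 0.1]
width: 0.0114
gripper_force: 12.0
```

Emit:
move_arm --rows "0 0 0 0 -0.008 0.0062 0.004;0 0 0 0 -0.0076 0.0068 0.004;0 0 0 0 -0.0071 0.0073 0.004;0 0 0 0 -0.0066 0.0077 0.004;0 0 0 0 -0.006 0.0082 0.004;0 0 0 0 -0.0054 0.0086 0.004;0 0 0 0 -0.0048 0.0089 0.004;0 0 0 0 0 0 0.004"

```text
t: 28.25
eef_pos: [0.5652, -0.037, 0.1567]
ee_rot: [-3.141, -0.001, -3.045]
force: [2.3, -0.2, -1.8]
width: 0.0115
gripper_force: 12.0
```

Emit:
move_arm --rows "0 0 0 0 0 0 0.036;0 0 0 0 0 0 0.036;0 0 0 0 0 0 0.036;0 0 0 0 0 -0.03 0.036;0 0 0 0 0 -0.05 0.036;0 0 0 0 0 -0.05 0.036;0 0 0 0 0 -0.03 0.036;0 0 0 0 0 0 0.036"

```text
t: 29.25
eef_pos: [0.5665, -0.0363, 0.3208]
ee_rot: [3.141, 0.005, -3.044]
force: [-0.3, 0.4, -0.4]
width: 0.0361
gripper_force: 0.0
```

Emit:
move_arm --rows "0 0 0 0 0.05 0 0.036;0 0 0 0 0.05 0 0.036;0 0 0 0 0.03 0 0.036;0 0 0 0 0 0 0.036;0 0 0 0 0 0 0.036"

```text
t: 29.88
eef_pos: [0.5526, 0.0928, 0.317]
ee_rot: [-3.141, -0.001, -3.044]
force: [0.7, -0.6, 0.1]
width: 0.0359
gripper_force: 0.0
```

```bash
python3 - <<'E'
from h import *
s=arm.get_state(); print(s['t'],s['eef_pos'],s['force'],s['width'])
m,T=wfc("wrist"); im,d=arm.grab_frame("wrist"); cv2.imwrite("pics/w7.png",im)
c=cloud(m,T,d); ok=d>0; g=cv2.cvtColor(im,cv2.COLOR_BGR2GRAY); z=c[...,2]
D=np.hypot(c[...,0]-.5397,c[...,1]-.231)
M=ok&(z>.06)&(z<.086)&(D<.13)&(D>.064)&(g>110)&(c[...,1]<.2);q=c[M]; print('blk',len(q),q.mean(0),cv2.minAreaRect(np.float32(q[:,:2]*1000)))
M=ok&(z>.15)&(z<.19)&(g<80)&(np.hypot(c[...,0]-.565,c[...,1]+.037)<.06); q=c[M]; print('handle',len(q),q.mean(0) if len(q) else 0)
M=ok&(abs(c[...,0]-.5586)<.04)&(abs(c[...,1]-.0365)<.04); q=c[M]; A=np.c_[q[:,:2],np.ones(len(q))]; print('floor plane',np.linalg.lstsq(A,q[:,2],rcond=None)[0],q[:,2].mean())
q=c[ok&(D<.068)&(z>.158)&(z<.172)]; p=q.mean(0); print('pin',len(q),p,np.degrees(np.arctan2(p[1]-.231,p[0]-.5397)))
m,T=wfc("scene"); im,d=arm.grab_frame("scene"); c=cloud(m,T,d); M=(d>0)&(np.hypot(c[...,0]-.6,c[...,1]+.336)<.08)&(c[...,2]>.16)&(c[...,2]<.21); print('clamp top',M.sum(),c[M].mean(0))
E
```

```text
29.875 [0.55264308 0.09275809 0.31701827] [ 0.67996745 -0.5505401   0.1118384 ] 0.03587767520521884
blk 1518 [0.5405828  0.14427192 0.08083307] ((540.8385620117188, 159.93954467773438), (206.85504150390625, 70.86486053466797), 3.3223876953125)
handle 1251 [ 0.56038456 -0.03567735  0.1736884 ]
floor plane [-4.38721703  0.74314579  2.66953964] 0.3568051454884317
pin 242 [0.53162746 0.27970767 0.16276347] 99.41034939276628
clamp top 187 [ 0.59749155 -0.33269126  0.19516   ]
```

Every end condition measures good:
- **Chute:** the handle is back at its level height.
- **Clamp:** the arm is at its open stop.
- **Pin:** about 4° (8 mm) off.
- **Block:** in the bay.
- **Arm:** clear of everything.

```bash
python3 -c "
from station import arm
print(arm.job_done())"
```

```text
the job is handed in; nothing more can be done
None
```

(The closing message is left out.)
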